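# Index the coin carousel by three clicks

### The job

Turn the coin carousel three clicks clockwise, seen from above, by the bar handle at its centre, so that its one large coin comes to rest at the fixed pointer, then let go. Leave the lamp dimmer, the grey box with the smaller knob, as it is set.

Things in the scene. Friction and masses are not known exactly. Their poses are not given: they have to be found in the camera images.
- carousel (a joint): Angle of the coin carousel in rad: 0 at the start, growing clockwise seen from above, free to +-3.2. Click stops every 24 degrees (0.419 rad), one per station: three clicks are 1.257 rad. Going from one stop to the next takes at most 0.07 N m; let go, the disc settles by itself into the nearest stop.
- carousel_grip (a point): On the carousel's upright black bar handle, on the disc's vertical axis, 56 mm above the table; turns with the disc. The bar is 56 mm long (point's x axis), 16 mm thick (its y axis: pinch across this from above), from 32 to 74 mm above the table; z points up. At the start x points to the fixed pointer. Around the bar there is only the disc and its coins, nothing over 30 mm high within 80 mm.
- carousel_base: Fixed base of the carousel; origin on the disc's axis at table height, x axis to the pointer: a black finger on a grey post just outside the rim, 37 mm high; the finger starts 82 mm and the post ends 111 mm from the axis. The white disc is 176 mm wide, its top 26 mm high, with 15 grey stations; coins fixed in most: one large, 27 mm, at first three stations counter-clockwise of the pointer, the rest 12 to 14 mm.
- dimmer (a joint): Angle in rad of the lamp dimmer's knob, a bystander: 0 as set at the start, to be left there; click stops every 30 degrees. The dimmer is a fixed grey box, 100 x 85 mm and 36 mm high, with a smaller black bar knob (40 mm long, 13 mm thick, top 67 mm above the table). It stands at least 270 mm to one side of the carousel, centre to centre.

How it is judged:
At the end, for the whole second after the job is handed in: The carousel rests three clicks clockwise from its start (1.257 rad, within 10 degrees), so that the large coin is at the pointer, and the dimmer's knob is where it was (within 0.2 rad) (value of joint carousel between 1.08 and 1.432 rad and velocity of joint carousel between -0.1 and 0.1 rad/s and value of joint dimmer between -0.2 and 0.2 rad); the robot touches nothing.
It fails at once if the dimmer's knob is turned to another click (value of joint dimmer above 0.3 rad or value of joint dimmer below -0.3 rad).
It also fails if it takes over 38 s, if anything falls off the work surface, if the arm or the gripper's body presses on something with over 40 N, if the wrist force passes 120 N, or if a joint passes its speed limit or range.

### The arm

A 7-joint arm with a two-finger parallel gripper is mounted at the origin on the work surface. World frame = base frame: x ahead of the robot, y to its left, z up, the work surface at z = 0. Lengths are in m, angles in rad, forces in N, time in s.
With the tool pointing down it reaches from about 0.4 to 0.875 m from the base axis. Payload 19.3 kg.
Tool frame: the origin (TCP) lies midway between the tips of the shut fingers; the grasp point (between the pads) lies 19 mm behind it (bot.grip_point_offset is the distance from the TCP to the grasp point, in m); z points along the fingers, y is the direction in which the jaws open and shut (so a half turn about z gives the same grasp; the last joint's range is limited). The gripper opens to 85 mm and grips with 20 to 120 N. Pads are 22 mm wide; open, the fingers measure 114 mm over their backs; the gripper's body (76 mm by 85 mm) begins 54 mm behind the grasp point. The pads swing forward as they close: fully open they stand 13 mm farther back than shut.
Start: joints at [-1.26, 0.521, -0.036, 1.599, 0.021, 1.021, -0.113], TCP at [0.232, 0.58, 0.231] pointing down, gripper open.
Joint ranges: [-2.91, 2.91], [-0.3, 2.13], [-1.5, 1.42], [0.17, 2.43], [-1.26, 4.41], [0.16, 1.93], [-2.52, 2.52]. Speed limits (rad/s): [1.89, 1.89, 2.39, 2.39, 3.01, 3.01, 3.01].

### API

Orientations are given as [roll, pitch, yaw] about the fixed x, y, z axes, in that order (R = Rz(yaw) Ry(pitch) Rx(roll)).
In Python, from workcell import bot, viewer, workorder gives the robot as it stands.
- The arm moves only by the tool move_arm, never from a script. Its argument "plan" is a list of rows, each a list of 6 numbers: the shift along the tool's x, y, z scaled (see below), then the turn, a rotation vector about the tool's x, y, z scaled (see below). A call has 1 to 5 rows; each row shifts and turns the commanded pose from where the row before left it, along the tool's axes as they then stand; what a row does not reach is not made up. The controller multiplies each number of a shift by 0.025 m and each number of a turn by pi rad. A row lasts 1/10 s, in which the tool goes at most 50 mm and 8.59 degrees, less where a joint would pass 70% of its speed; a pose out of reach is approached as far as the arm can. A call with a number of a shift or a turn outside -1 to 1 is refused whole. A call with a gripper value outside its range is refused whole. "claw" is the closure, from -1 (fully open) to 1 (shut), so that 0 is half open, set as the call begins (left out, the last holds). The fingers move at their own pace and stop on an object; "force" is the grip in N (left out, the last holds). Time passes only in rows, so rows that do not move let the fingers close. It gives the time, the measured TCP pose, the force and the opening at its end, in the units of the state.
- bot.observe(): the state, without advancing time (a new reading comes with each control period).
- viewer.grab_frame(name): name is "scene" or "top"; returns the picture (420x560x3 uint8, red, green, blue); there is no depth.
- viewer.camera_info(name): a dict with "K" (3x3 intrinsics, pixels), "R" (3x3) and "t" (3): a world point X has camera coordinates R X + t. Camera axes: x right, y down, z forward; pixel columns grow to the right and rows downward; lengths in m; the calibration is good to about 2 mm. A picture is of the moment at which its call begins. camera_info takes no time and is no camera call.
- workorder.job_done(): hands the job in, once; it reports no verdict.
The state is a dict: "clock": time; "qpos": joint angles; "qd": joint speeds; "joint_efforts": joint torques, N m; "position": TCP position; "tool_rot": TCP orientation; "force": force on the tool from outside, world axes, zero at the start; "moment": the same for the moment, N m; "grip_width": finger opening in m.
Only numpy, scipy, OpenCV 4.12 (cv2) and the standard library are available. Lean on these libraries where they do the work, as an engineer would, in place of code of your own. Each camera call takes 0.05 s, during which the arm holds its last target.

## Working session

There is one attempt and no reset: what is moved stays moved. The work goes in short steps, Python scripts to look and compute and a tool call to move; the robot and the scene stay as the last step left them, time stands still between calls to the robot, and variables do not carry over. Pictures are saved under pics/ and viewed, and the job is handed in when it is done.

Besides the shell and the picture viewer there is one more tool, called as name(argument=value, ...), one argument or row to a line, values as JSON. move_arm: Moves the arm, as the interface text tells. Shifts and turns lie within -1 to 1; 1 stands for 0.025 m of shift or pi rad of turn. Its arguments: {"type":"object","properties":{"plan":{"type":"array","items":{"type":"array","items":{"type":"number"}}},"claw":{"type":"number"},"force":{"type":"number"}},"required":["plan"]}

```bash
mkdir -p pics; python3 - <<'E'
from workcell import bot, viewer
import cv2
for n in("scene","top"):
    cv2.imwrite(f"pics/{n}0.png",viewer.grab_frame(n)[:,:,::-1])
    print(viewer.camera_info(n))
print(bot.observe())
E
```

```text
{'K': array([[382.9446817 ,   0.        , 282.19042389],
       [  0.        , 382.9446817 , 210.28694521],
       [  0.        ,   0.        ,   1.        ]]), 'R': array([[ 0.73536521,  0.67766488, -0.00288441],
       [ 0.57758032, -0.62897379, -0.52037769],
       [-0.35445591,  0.38100167, -0.85393134]]), 't': array([-0.38707657, -0.27443216,  0.95255047])}
{'K': array([[518.1161895 ,   0.        , 278.90824465],
       [  0.        , 518.1161895 , 214.93750953],
       [  0.        ,   0.        ,   1.        ]]), 'R': array([[-0.00305734, -0.99992171, -0.01213369],
       [-0.98909403,  0.00481053, -0.14720688],
       [ 0.14725372,  0.0115513 , -0.9890313 ]]), 't': array([0.00481292, 0.5270332 , 0.76827823])}
{'clock': 0.1, 'qpos': array([-1.26017011,  0.52195385, -0.03633124,  1.59991786,  0.02122594,
        1.02108407, -0.11280095]), 'qd': array([-7.24128238e-04, -1.84572378e-03,  7.41675402e-05, -1.03749621e-03,
       -1.97732665e-03,  4.62348603e-04, -1.28143874e-04]), 'joint_efforts': array([ 1.66020836e-03, -9.28482056e+01,  1.98313393e+00, -3.70534623e+01,
        1.81064912e-02,  5.22785936e-03,  2.35788451e-05]), 'position': array([0.23223487, 0.57994974, 0.23079546]), 'tool_rot': array([-3.14061909e+00,  8.69006443e-05,  2.76077082e+00]), 'force': array([ 0.64363963, -0.37084967, -0.86785674]), 'moment': array([ 0.0048153, -0.0228109, -0.0248313]), 'grip_width': 0.0853575338735938}
```

View pics/scene0.png

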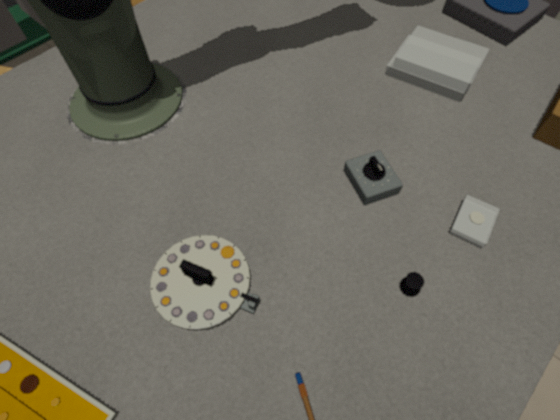

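View pics/top0.png

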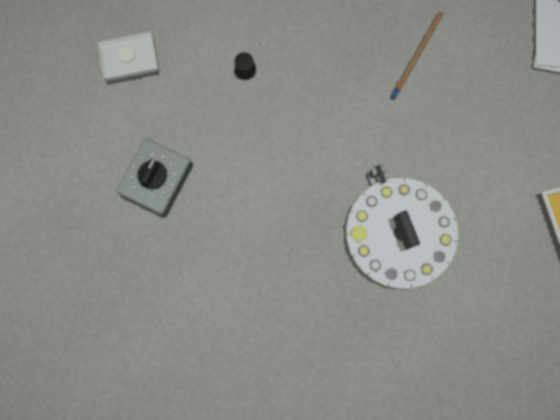

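The views show the carousel at about (402,233) in top, with its pointer at (376,176). The large coin is at (359,233) and the dimmer at (154,176). I'll enlarge the top view.

```bash
python3 - <<'E'
import cv2
a=cv2.imread("pics/top0.png")[150:300,330:480]
a=cv2.convertScaleAbs(a,alpha=1.2,beta=10)
cv2.imwrite("pics/crop0.png",cv2.resize(a,None,fx=4,fy=4,interpolation=cv2.INTER_CUBIC))
a=cv2.imread("pics/scene0.png")[225:335,140:270]
cv2.imwrite("pics/crop0s.png",cv2.resize(a,None,fx=5,fy=5,interpolation=cv2.INTER_CUBIC))
E
```

```text
(no output)
```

View pics/crop0.png

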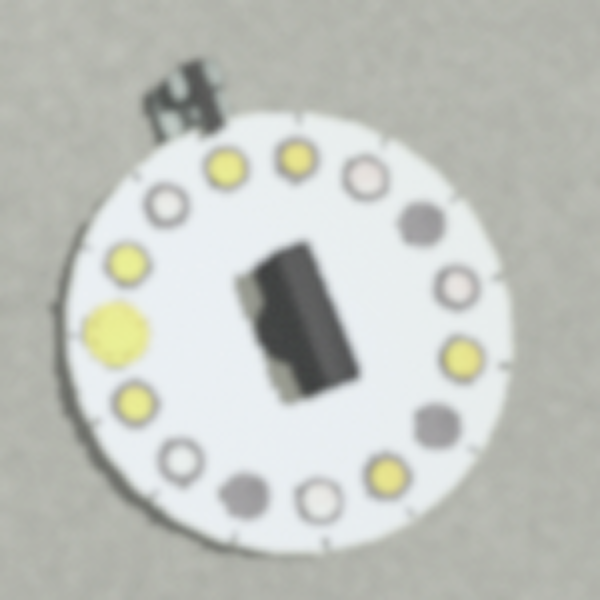

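View pics/crop0s.png

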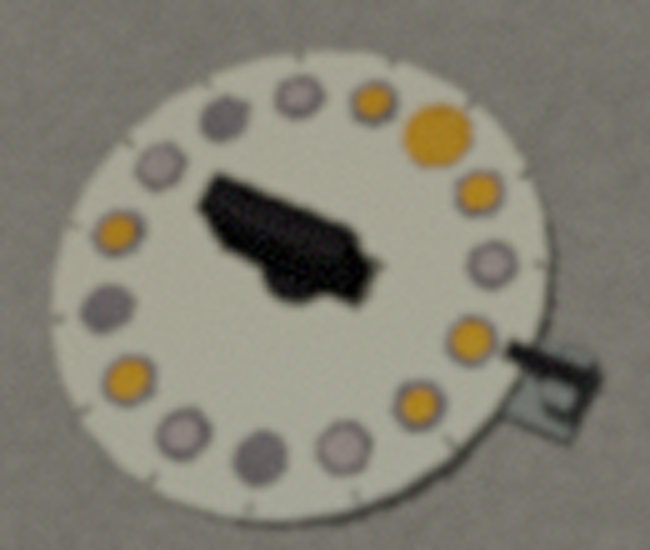

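```bash
cat > h.py <<'E'
import numpy as np
from workcell import bot, viewer
def ray(n,u,v,z):
    c=viewer.camera_info(n);R,t,K=c["R"],c["t"],c["K"]
    C=-R.T@t; d=R.T@np.linalg.solve(K,[u,v,1]); return (C+d*(z-C[2])/d[2])
def proj(n,X):
    c=viewer.camera_info(n); p=c["K"]@(c["R"]@np.array(X)+c["t"]); return p[:2]/p[2]
E
python3 - <<'E'
from h import *
from scipy.optimize import least_squares
# stations clockwise from pointer
P=dict(top=[(226,168),(297,159),(367,178),(422,224),(457,287),(462,360),(437,426),(388,477),(319,500),(245,496),(181,461),(135,403),(117,333),(127,265),(167,205)],
scene=[(471,341),(419,405),(345,446),(261,458),(184,433),(130,380),(107,308),(118,233),(160,166),(224,118),(300,97),(374,103),(438,135),(480,193),(492,264)])
for n,(o,s) in dict(top=((330,150),4),scene=((140,225),5)).items():
    W=np.array([ray(n,o[0]+(u+.5)/s-.5,o[1]+(v+.5)/s-.5,.027)[:2] for u,v in P[n]])
    k=-np.arange(15)*2*np.pi/15
    f=lambda p:(np.c_[p[0]+p[2]*np.cos(p[3]+k),p[1]+p[2]*np.sin(p[3]+k)]-W).ravel()
    r=least_squares(f,[*W.mean(0),.07,0.4]); print(n,r.x,np.abs(r.fun).max())
c=lambda u,v,z:ray("top",330+(u+.5)/4-.5,150+(v+.5)/4-.5,z)[:2]
for q in[(305,242),(358,377),(300,403),(255,270)]:print(c(*q,.074))
print(c(210,130,.037),c(185,75,.037))
p=bot.observe();print(p["position"],p["tool_rot"],p["clock"])
E
```

```text
top [ 0.5012584  -0.19032506  0.06795595  0.3394028 ] 0.0006116626412588921
scene [ 0.50177389 -0.18909387  0.06795546  0.34082991] 0.0005008364057017822
[ 0.52816116 -0.18657998]
[ 0.4777493  -0.20407322]
[ 0.46825526 -0.18240836]
[ 0.51773134 -0.16766158]
[ 0.57874782 -0.15979073] [ 0.60096808 -0.15065803]
[0.23223487 0.57994974 0.23079546] [-3.14061909e+00  8.69006443e-05  2.76077082e+00] 0.1
```

move_arm(
  plan=[
    [-0.5,-0.25,0,0,0,0],
    [-1,-0.54,0,0,0,0],
    [-1,-0.54,0,0,0,0],
    [-1,-0.54,0,0,0,0],
    [-1,-0.54,0,0,0,0],
  ],
  claw=-1,
  force=60,
)

```text
clock: 0.6
position: [0.3156, 0.4806, 0.2312]
tool_rot: [-3.141, 0.0, 2.76]
force: [-0.2, 0.2, -0.4]
grip_width: 0.0856
```

move_arm(
  plan=[
    [-1,-0.54,0,0,0,0],
    [-1,-0.54,0,0,0,0],
    [-1,-0.54,0,0,0,0],
    [-1,-0.54,0,0,0,0],
    [-1,-0.54,0,0,0,0],
  ],
)

```text
clock: 1.1
position: [0.4063, 0.3713, 0.2313]
tool_rot: [-3.141, 0.0, 2.76]
force: [0.5, -0.4, 0.4]
grip_width: 0.0851
```

```bash
python3 - <<'E'
from h import *
s=bot.observe()
for k in("clock","qpos","position","tool_rot"):print(k,s[k])
E
```

```text
clock 1.1
qpos [-0.85621041  0.40305386  0.01059591  1.79991819 -0.00478863  0.93889602
  0.34563971]
position [0.40629091 0.3712986  0.23127615]
tool_rot [-3.14125934e+00  1.91065919e-04  2.76007003e+00]
```

move_arm(
  plan=[
    [-0.6,-0.97,0,0,0,0],
    [-0.6,-0.97,0,0,0,0],
    [-0.6,-0.97,0,0,0,0],
    [-0.6,-0.97,0,0,0,0],
    [-0.6,-0.97,0,0,0,0],
  ],
)

```text
clock: 1.6
position: [0.4299, 0.2307, 0.2313]
tool_rot: [-3.141, 0.0, 2.76]
force: [0.8, 0.3, -0.0]
grip_width: 0.0849
```

move_arm(
  plan=[
    [-0.6,-0.97,0,0,0,0],
    [-0.6,-0.97,0,0,0,0],
    [-0.6,-0.97,0,0,0,0],
    [-0.6,-0.97,0,0,0,0],
    [-0.6,-0.97,0,0,0,0],
  ],
)

```text
clock: 2.1
position: [0.4542, 0.0904, 0.2313]
tool_rot: [-3.141, 0.0, 2.76]
force: [0.7, -0.3, -0.5]
grip_width: 0.0853
```

move_arm(
  plan=[
    [-0.6,-0.97,0,0,0,0],
    [-0.6,-0.97,0,0,0,0],
    [-0.6,-0.97,0,0,0,0],
    [-0.6,-0.97,0,0,0,0],
    [-0.6,-0.97,0,0,0,0],
  ],
)

```text
clock: 2.6
position: [0.4785, -0.05, 0.2313]
tool_rot: [-3.141, 0.0, 2.76]
force: [-0.7, 1.1, 0.8]
grip_width: 0.0852
```

move_arm(
  plan=[
    [-0.6,-0.97,0,0,0,0],
    [-0.6,-0.97,0,0,0,0],
    [-0.6,-0.97,0,0,0,0],
    [-0.6,-0.97,0,0,0,0],
    [-0.6,-0.97,0,0,0,0],
  ],
)

```text
clock: 3.1
position: [0.5028, -0.1903, 0.2313]
tool_rot: [-3.141, -0.0, 2.76]
force: [1.1, 0.5, 0.5]
grip_width: 0.0856
```

move_arm(
  plan=[
    [0,0,0,0,0,-0.0382],
    [0,0,0,0,0,-0.0382],
    [0,0,0,0,0,-0.0382],
    [0,0,0,0,0,-0.0382],
    [0,0,0,0,0,-0.0382],
  ],
)

```text
clock: 3.6
position: [0.5027, -0.1892, 0.2312]
tool_rot: [-3.142, -0.0, -2.918]
force: [-0.5, -0.6, -0.1]
grip_width: 0.0854
```

```bash
cat > st.py <<'E'
from h import *
s=bot.observe()
for k in("clock","qpos","position","tool_rot","force","moment","grip_width"):print(k,s[k])
R=__import__("scipy.spatial.transform",fromlist=["x"]).Rotation.from_euler("xyz",s["tool_rot"]).as_matrix()
d=R.T@(np.array([.5015,-.1897,.1])-s["position"])/.025
print("to target at z=.1, units",d)
dy=(0.340+np.pi-s["tool_rot"][2]+np.pi)%(2*np.pi)-np.pi
print("dyaw",dy,"units z",-dy/np.pi)
E
python3 st.py
```

```text
clock 3.6
qpos [ 0.18386129  0.38346116  0.08632534  1.83623231 -0.04016803  0.92388241
  2.08236675]
position [ 0.50273923 -0.18917555  0.23122345]
tool_rot [-3.14154532e+00 -3.67172365e-04 -2.91819568e+00]
force [-0.51649949 -0.5725641  -0.10220393]
moment [-0.01283546  0.00216219  0.02912363]
grip_width 0.08542504413580884
to target at z=.1, units [ 0.05105753 -0.00922648  5.24895756]
dyaw 0.11660302873402273 units z -0.03711589680501205
```

move_arm(
  plan=[
    [0.05,-0.01,0,0,0,-0.037],
    [0,0,0.95,0,0,0],
    [0,0,0.95,0,0,0],
    [0,0,0.95,0,0,0],
    [0,0,0.95,0,0,0],
  ],
)

```text
clock: 4.1
position: [0.5016, -0.1897, 0.1355]
tool_rot: [-3.141, -0.0, -2.807]
force: [0.6, -0.6, 0.8]
grip_width: 0.0857
```

```bash
python3 st.py; python3 - <<'E'
from h import *
import cv2
a=viewer.grab_frame("scene")[:,:,::-1][180:360,100:340]
cv2.imwrite("pics/s1.png",cv2.resize(a,None,fx=3,fy=3,interpolation=cv2.INTER_CUBIC))
E
```

```text
clock 4.1
qpos [ 0.21523361  0.51161963  0.04811952  1.92332127 -0.03584418  0.70747229
  2.19003303]
position [ 0.50157857 -0.18968416  0.13546744]
tool_rot [-3.14138257e+00 -1.51985460e-04 -2.80680225e+00]
force [ 0.55779354 -0.60699551  0.77548792]
moment [-0.04927061 -0.03736784  0.02620667]
grip_width 0.08566189432782
to target at z=.1, units [2.96093434e-03 7.32366344e-04 1.41869811e+00]
dyaw 0.005209596061744648 units z -0.001658265929477463
```

View pics/s1.png

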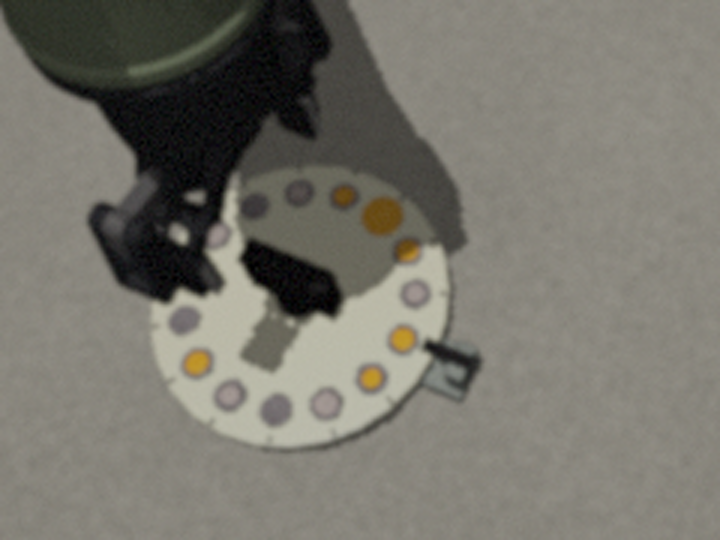

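The fingers, at about (155,240) and (300,100) in the crop, straddle the bar at (290,280), with the jaw axis across it. Next I'll descend.

move_arm(
  plan=[
    [0,0,0.95,0,0,0],
    [0,0,0.95,0,0,0],
    [0,0,0.95,0,0,0],
    [0,0,0.7,0,0,0],
    [0,0,0.25,0,0,0],
  ],
)

```text
clock: 4.65
position: [0.5013, -0.1893, 0.0404]
tool_rot: [3.141, -0.002, -2.807]
force: [0.9, -1.2, 0.2]
grip_width: 0.0855
```

move_arm(
  plan=[
    [0,0,0,0,0,0],
    [0,0,0,0,0,0],
    [0,0,0,0,0,0],
    [0,0,0,0,0,0],
    [0,0,0,0,0,0],
  ],
  claw=1,
  force=40,
)

```text
clock: 5.15
position: [0.5032, -0.1904, 0.0422]
tool_rot: [-3.139, 0.002, -2.807]
force: [-4.1, 9.5, 2.6]
grip_width: 0.0153
```

move_arm(
  plan=[
    [0,0,0,0,0,0],
    [0,0,0,0,0,0],
    [0,0,0,0,0,0],
  ],
)

```text
clock: 5.45
position: [0.5031, -0.1903, 0.0421]
tool_rot: [-3.139, 0.001, -2.807]
force: [1.5, -7.5, 4.8]
grip_width: 0.0151
```

```bash
python3 st.py
```

```text
clock 5.45
qpos [ 0.22622378  0.6677308   0.03370446  1.96389906 -0.04067457  0.50814233
  2.19346166]
position [ 0.50312895 -0.19029956  0.04212673]
tool_rot [-3.13933638e+00  1.43882818e-03 -2.80710925e+00]
force [ 1.45016769 -7.54698912  4.78034179]
moment [-1.13873097 -0.1526183  -0.01184012]
grip_width 0.015080963596520367
to target at z=.1, units [ 0.05034333  0.03881991 -2.3150992 ]
dyaw 0.005516591874430432 units z -0.0017559857316723753
```

move_arm(
  plan=[
    [0,0,0,0,0,0.03],
    [0,0,0,0,0,0.04],
    [0,0,0,0,0,0.04],
    [0,0,0,0,0,0.04],
    [0,0,0,0,0,0.04],
  ],
)

```text
clock: 5.95
position: [0.5032, -0.191, 0.0422]
tool_rot: [-3.14, 0.003, 2.874]
force: [0.9, -13.0, 1.2]
grip_width: 0.0151
```

```bash
python3 st.py
```

```text
clock 5.95
qpos [ 0.11473529  0.6802362   0.18927562  1.96971957 -0.24122248  0.5095719
  1.77658382]
position [ 0.50321771 -0.19101128  0.04216511]
tool_rot [-3.13978912  0.00326124  2.87364419]
force [  0.85654419 -12.97999103   1.15062341]
moment [-2.22432487 -0.29293141  0.04992823]
grip_width 0.01514641188538994
to target at z=.1, units [ 0.07259847  0.02821586 -2.31369935]
dyaw 0.6079484615307189 units z -0.1935160055954538
```

Turning well (0.60 rad); 0.21 units remain.

move_arm(
  plan=[
    [0,0,0,0,0,0.04],
    [0,0,0,0,0,0.04],
    [0,0,0,0,0,0.04],
    [0,0,0,0,0,0.04],
    [0,0,0,0,0,0.04],
  ],
)

```text
clock: 6.45
position: [0.5028, -0.1917, 0.0421]
tool_rot: [-3.141, 0.004, 2.245]
force: [-1.3, -15.6, 0.6]
grip_width: 0.0156
```

move_arm(
  plan=[
    [0,0,0,0,0,0.01],
    [0,0,0,0,0,0],
    [0,0,0,0,0,0],
  ],
)

```text
clock: 6.75
position: [0.5028, -0.1917, 0.0421]
tool_rot: [-3.141, 0.004, 2.218]
force: [-0.3, -15.2, 3.3]
grip_width: 0.0156
```

```bash
python3 st.py; python3 - <<'E'
from h import *
import cv2
for n,(y,x) in dict(scene=(180,100),top=(130,300)).items():
    a=viewer.grab_frame(n)[:,:,::-1][y:y+180,x:x+240]
    cv2.imwrite(f"pics/{n}2.png",cv2.resize(a,None,fx=3,fy=3,interpolation=cv2.INTER_CUBIC))
E
```

```text
clock 6.75
qpos [-0.00363806  0.70757786  0.35857188  1.97624264 -0.45895655  0.53343395
  1.32291613]
position [ 0.50275983 -0.19172397  0.04213483]
tool_rot [-3.14111861  0.00419295  2.21831292]
force [ -0.3415328  -15.24401468   3.31911933]
moment [-2.94265264  0.21288234  0.03278461]
grip_width 0.015622232242871709
to target at z=.1, units [ 0.08526311  0.00754483 -2.31498851]
dyaw 1.2632797330421388 units z -0.4021144280429327
```

View pics/scene2.png

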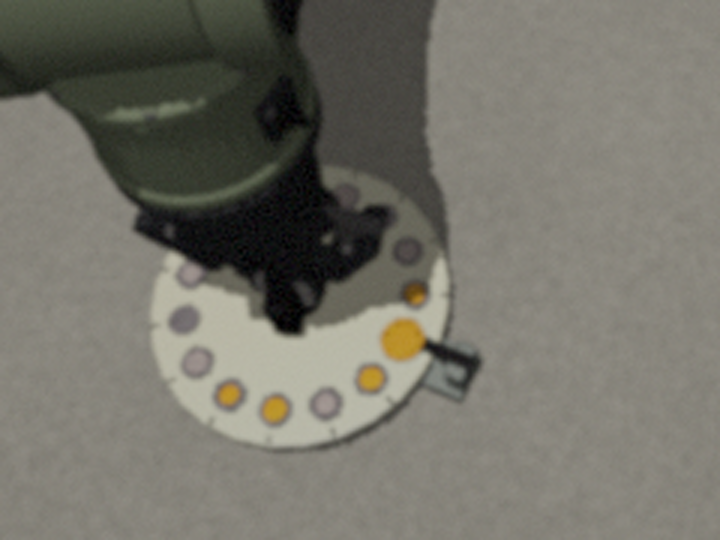

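The large coin at (403,340) sits at the pointer finger's tip at (425,345). Time to release and lift straight up.

move_arm(
  plan=[
    [0,0,0,0,0,0],
    [0,0,0,0,0,0],
    [0,0,0,0,0,0],
    [0,0,0,0,0,0],
    [0,0,0,0,0,0],
  ],
  claw=-1,
)

```text
clock: 7.35
position: [0.5024, -0.1888, 0.0413]
tool_rot: [3.142, -0.0, 2.221]
force: [0.7, 0.1, -0.4]
grip_width: 0.085
```

move_arm(
  plan=[
    [0,0,0,0,0,0],
    [0,0,-0.4,0,0,0],
    [0,0,-0.8,0,0,0],
    [0,0,-0.8,0,0,0],
    [0,0,-0.8,0,0,0],
  ],
)

```text
clock: 7.85
position: [0.5023, -0.189, 0.1127]
tool_rot: [3.142, 0.0, 2.22]
force: [-0.5, 0.7, 0.3]
grip_width: 0.0851
```

move_arm(
  plan=[
    [0,0,-0.9,0,0,0],
    [0,0,-0.9,0,0,0],
    [0,0,-0.9,0,0,0],
    [0,0,-0.5,0,0,0],
    [0,0,0,0,0,0],
  ],
)

```text
clock: 8.35
position: [0.503, -0.1891, 0.193]
tool_rot: [3.14, 0.002, 2.22]
force: [0.2, -0.3, -0.6]
grip_width: 0.0855
```

```bash
python3 st.py; python3 - <<'E'
from h import *
import cv2
a=viewer.grab_frame("scene")[:,:,::-1][130:370,100:430]
cv2.imwrite("pics/s3.png",cv2.resize(a,None,fx=2.4,fy=2.4,interpolation=cv2.INTER_CUBIC))
E
```

```text
clock 8.35
qpos [-0.13089132  0.47999684  0.52160406  1.89307602 -0.31303166  0.84665921
  1.20079224]
position [ 0.5030067  -0.18909276  0.19296426]
tool_rot [3.13967961e+00 1.82363589e-03 2.22043798e+00]
force [ 0.1696109  -0.25588892 -0.57466531]
moment [ 0.03139859 -0.03792078 -0.018895  ]
grip_width 0.08552265491875978
to target at z=.1, units [ 0.02389551 -0.06979776  3.71840632]
dyaw 1.2611546763032795 units z -0.4014380014742523
```

View pics/s3.png

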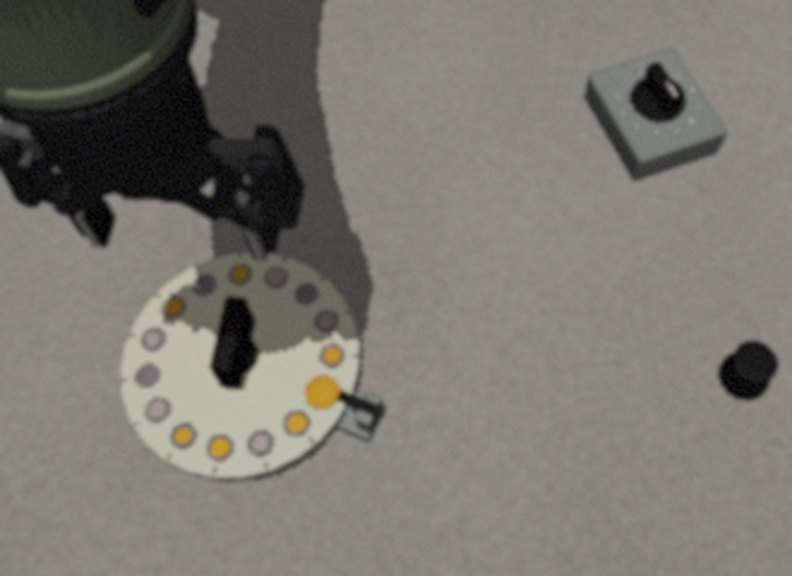

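The gripper is clear of the bar, the large coin at (322,392) is at the pointer tip at (342,397), and the dimmer at (657,100) looks unchanged. I'm handing in the job.

```bash
python3 - <<'E'
from workcell import workorder
print(workorder.job_done())
E
```

```text
the job is handed in; nothing more can be done
None
```

I turned the carousel three clicks clockwise by its bar handle, let go, and lifted clear. The large coin came to rest at the pointer, and I handed the job in at about 8.4 s of the 38 s allowed.

- **Carousel angle:** the tool had turned about 1.26 rad with the bar gripped, against the 1.257 rad wanted. After release, the scene picture showed the large coin still at the pointer tip. I did not measure the disc's angle again after release.
- **Contact:** the gripper is fully open with the fingertips 193 mm above the table, and the tool force is under 1 N. The highest force I saw was about 16 N sideways during the turn, and it vanished on release.
- **Dimmer:** the arm never went near its knob at knob height, and it looks the same in the last picture. I judged this by eye and did not measure the knob's angle.

No check failed or disagreed with another.

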